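# Set the matching slot gauge in a clay house's roof

### The job

The clay house on the round turntable is about to dry and the slot in its sloping roof must keep its size: take from the rack the gauge whose blade matches that slot's length, and push its blade square into the slot, fully home until the depth stop rests on the roof, before you let go; leave it standing there. Leave the other gauge in the rack, do not touch the soft clay with the gripper or ram it with the gauge, and leave everything else where it is.

Things in the scene. Friction and masses are not known exactly. Their poses are not given: they have to be found in the camera images.
- turntable: Round aluminium turntable, fixed, 224 mm across, 30 mm high. Origin: centre of its underside, on the table.
- board: Square plaster board 230 x 230 mm, 30 mm high, fixed, at the right of the table; the other house waits on it. Origin: centre of its underside.
- house_wide: Shed-shaped grey-brown clay house, fixed, 140 (x) x 130 (y) mm in plan, one pitched roof rising from 69 mm at its -x side to 167 mm at its +x side, where an upright chimney 28 x 40 mm centred at x = 50 mm rises to 215 mm. Origin: centre of its foot; z up. Stands on the turntable or on the square board (varies). Its roof slot is the long one (55 mm).
- house_narrow: Shed-shaped grey-brown clay house, fixed, 140 (x) x 130 (y) mm in plan, one pitched roof rising from 69 mm at its -x side to 167 mm at its +x side, where an upright chimney 28 x 40 mm centred at x = 50 mm rises to 215 mm. Origin: centre of its foot; z up. Stands on the turntable or on the square board (varies). Its roof slot is the short one (33 mm).
- roof_wide: Roof of house_wide: slab 182 (x) x 146 (y) mm, pitched 35 degrees. Origin: centre of the slot's mouth on the roof surface, 118 mm above the house's foot. x runs up the slope, y level across it, z is the outward normal. The slot goes in along -z: 9 mm wide along x, 55 mm long along y, 64 mm deep.
- roof_narrow: Roof of house_narrow: slab 182 (x) x 146 (y) mm, pitched 35 degrees. Origin: centre of the slot's mouth on the roof surface, 118 mm above the house's foot. x runs up the slope, y level across it, z is the outward normal. The slot goes in along -z: 9 mm wide along x, 33 mm long along y, 64 mm deep.
- gauge_wide: Gauge with the wide blade, loose, in an outer slot of the rack, handle up. Origin: centre of its depth stop's underside; z to the handle's end. Below it (-z) a steel blade 50 wide (y), 5 thick (x), 55 mm long, its last 8 mm a tip 44 wide, 3 thick; the stop is 30 (x) x 66 (y) x 6 mm; above, a wooden handle 24 (x) x 28 (y) mm ends 90 mm above the origin. 160 g.
- gauge_narrow: Gauge with the narrow blade, loose, in an outer slot of the rack, handle up. Origin: centre of its depth stop's underside; z to the handle's end. Below it (-z) a steel blade 28 wide (y), 5 thick (x), 55 mm long, its last 8 mm a tip 22 wide, 3 thick; the stop is 30 (x) x 44 (y) x 6 mm; above, a wooden handle 24 (x) x 28 (y) mm ends 90 mm above the origin. 160 g.
- rack: Wooden rack, fixed, 90 (x) x 240 (y) mm, its slotted top 80 mm above the table. Origin: centre of its foot. The gauges hang by their stops in slots 62 x 12 mm centred 75 mm either side of the middle along y, blades across the rack's x.
- rib: Dark wooden potter's rib in the rack's middle slot, 63 mm above the rack's top, 50 mm wide; loose bystander. Origin: underside of its shoulder.
- slip_jar: Open brown slip jar, 60 mm across, 100 mm high, loose, between rack and turntable. Origin: centre of its foot.
- rolling_pin: Wooden rolling pin on its two chocks, 380 mm long along its y, 49 mm high, lying at the left of the table; loose. Origin: under its middle, on the table.
- spray_bottle: White bottle, 64 mm across, 170 mm high, loose, at the back. Origin: centre of its foot.
- bowl: White bowl, 120 mm across, 55 mm high, loose, at the back. Origin: centre of its foot.
- brush: Flat brush lying at the left of the table, loose. Origin: on the table under it.
- knife: Spatula-like modelling knife lying in front of the robot, loose. Origin: on the table under it.

How it is judged (in metres and radians):
On the way, in this order (a step that is already met when the one before it is completed fails the run):
1. the matching gauge is lifted clear of the rack (((horizontal distance between house_wide and turntable below 0.05 m and z of gauge_wide in the frame of rack above 0.15 m) or (horizontal distance between house_narrow and turntable below 0.05 m and z of gauge_narrow in the frame of rack above 0.15 m))), for 0.1 s.
2. the matching gauge is pushed fully home in the slot while still held (((horizontal distance between house_wide and turntable below 0.05 m and z of gauge_wide in the frame of roof_wide between -0.005 and 0.005 m and x of gauge_wide in the frame of roof_wide between -0.008 and 0.008 m and y of gauge_wide in the frame of roof_wide between -0.008 and 0.008 m and angle between the z axis of gauge_wide and the z axis of roof_wide, either way round below 0.12 rad and angle between the x axis of gauge_wide and the x axis of roof_wide, either way round below 0.2 rad and contact force between the fingers and gauge_wide above 1 N) or (horizontal distance between house_narrow and turntable below 0.05 m and z of gauge_narrow in the frame of roof_narrow between -0.005 and 0.005 m and x of gauge_narrow in the frame of roof_narrow between -0.008 and 0.008 m and y of gauge_narrow in the frame of roof_narrow between -0.008 and 0.008 m and angle between the z axis of gauge_narrow and the z axis of roof_narrow, either way round below 0.12 rad and angle between the x axis of gauge_narrow and the x axis of roof_narrow, either way round below 0.2 rad and contact force between the fingers and gauge_narrow above 1 N))), for 0.1 s.
At the end, for the whole second after the job is handed in: The gauge that matches the slot of the house on the turntable stands released and still in that slot: depth stop within 5 mm of the roof surface, centred within 8 mm, square within 0.12 rad (0.2 rad about the blade's length); the other gauge is in its place in the rack within 20 mm (((horizontal distance between house_wide and turntable below 0.05 m and z of gauge_wide in the frame of roof_wide between -0.005 and 0.005 m and x of gauge_wide in the frame of roof_wide between -0.008 and 0.008 m and y of gauge_wide in the frame of roof_wide between -0.008 and 0.008 m and angle between the z axis of gauge_wide and the z axis of roof_wide, either way round below 0.12 rad and angle between the x axis of gauge_wide and the x axis of roof_wide, either way round below 0.2 rad and linear speed of gauge_wide below 0.02 m/s and contact force between the fingers and gauge_wide below 0.1 N and distance of gauge_narrow from where it was at the start of the episode below 0.02 m) or (horizontal distance between house_narrow and turntable below 0.05 m and z of gauge_narrow in the frame of roof_narrow between -0.005 and 0.005 m and x of gauge_narrow in the frame of roof_narrow between -0.008 and 0.008 m and y of gauge_narrow in the frame of roof_narrow between -0.008 and 0.008 m and angle between the z axis of gauge_narrow and the z axis of roof_narrow, either way round below 0.12 rad and angle between the x axis of gauge_narrow and the x axis of roof_narrow, either way round below 0.2 rad and linear speed of gauge_narrow below 0.02 m/s and contact force between the fingers and gauge_narrow below 0.1 N and distance of gauge_wide from where it was at the start of the episode below 0.02 m))); the robot touches nothing.
It fails at once if the other gauge is moved more than 20 mm ((horizontal distance between house_wide and turntable below 0.05 m and distance of gauge_narrow from where it was at the start of the episode above 0.02 m) or (horizontal distance between house_narrow and turntable below 0.05 m and distance of gauge_wide from where it was at the start of the episode above 0.02 m)).
It fails at once if a bystander is moved more than 30 mm (distance of any of rib, slip_jar, rolling_pin, spray_bottle, bowl, brush, knife from where it was at the start of the episode above 0.03 m).
It fails at once if the robot touches a clay house (more than 1 N) (contact force between any of the fingers, the arm and house_wide above 1 N or contact force between any of the fingers, the arm and house_narrow above 1 N).
It fails at once if a gauge is rammed against the clay with more than 60 N (contact force between any of gauge_wide, gauge_narrow and house_wide above 60 N or contact force between any of gauge_wide, gauge_narrow and house_narrow above 60 N).
It also fails if it takes over 45 s, if anything falls off the work surface, if the arm or the gripper's body presses on something with over 40 N, if the wrist force passes 120 N, or if a joint passes its speed limit or range.

### The arm

A 7-joint arm with a two-finger parallel gripper is mounted at the origin on the work surface. World frame = base frame: x ahead of the robot, y to its left, z up, the work surface at z = 0. Lengths are in mm, angles in rad, forces in N, time in s.
With the tool pointing down it reaches from about 425 to 875 mm from the base axis. Payload 8.4 kg.
Tool frame: the origin (TCP) lies on the centre line of the jaws, within the pads' length; the fingertips stand 19 mm ahead of it and the grasp point (between the pads) is the TCP; z points along the fingers, y is the line along which they close (so a half turn about z gives the same grasp; the last joint's range is limited). The gripper opens to 85 mm and grips with 20 to 120 N. Pads are 22 mm wide; open, the fingers measure 114 mm over their backs; the gripper's body (76 mm by 85 mm) begins 54 mm behind the grasp point. The pads swing forward as they close: fully open they stand 13 mm farther back than shut.
Start: joints at [-1.231, 0.333, 0.04, 1.465, -0.013, 1.343, -0.059], TCP at [276.152, 588.391, 227.308] pointing down, gripper open.
Joint ranges: [-2.58, 2.58], [-0.38, 2.09], [-1.3, 1.39], [0.25, 2.4], [-1.5, 4.64], [0.08, 2.09], [-2.65, 2.65]. Speed limits (rad/s): [2.22, 2.22, 2.79, 2.79, 3.14, 3.14, 3.14].

### API

Orientations are given as a unit quaternion [x, y, z, w].
In Python, from plant import r, snapshot, camera_info, job gives the robot as it stands.
- The arm moves only by the shell command python3 -m pendant 'ROWS' [FORCE]. ROWS is JSON, a list of rows, each a list of 3 entries, a list of its own where there are three numbers: the shift along the tool's x, y, z as a fraction of full scale, then the turn about the tool's z as a fraction of full scale, then the finger opening in mm, from 0 to 85.4. A call has exactly 5 rows; each row is the pose to reach, as a shift and turn from the pose commanded when the call began, along the tool's axes at that moment; what a row does not reach only later rows make up. Full scale, the value 1, is 250 mm for a shift and 1.5 rad for a turn. A row lasts 1/10 s, in which the tool goes at most 50 mm and 8.59 degrees, less where a joint would pass 70% of its speed; a pose out of reach is approached as far as the arm can. A call with a number of a shift or a turn outside -1 to 1 is refused whole. A call with a gripper value outside its range is refused whole. The fingers move at their own pace and stop on an object; FORCE is the grip in N (left out, the last holds). Time passes only in rows, so rows that repeat a pose let the fingers close, or fill a call up. It gives the time, the measured TCP pose, the force, the opening and the grip force at its end, in the units of the state.
- r.read_state(): the state, without advancing time (a new reading comes with each control period).
- snapshot(name): name is "side" or "top" or "wrist"; returns the picture (480x640x3 uint8, red, green, blue); there is no depth.
- camera_info(name): a dict with "fx", "fy", "cx", "cy" (pixels), "distortion" ([k1, k2, p1, p2, k3] as OpenCV has them; the pictures are not rectified), "R" (3x3) and "t" (3): a world point X has camera coordinates R X + t; the wrist camera has in their place "mount" (4x4, takes a point from camera to tool coordinates, whose origin is the TCP and whose axes are the flange's). Camera axes: x right, y down, z forward; pixel columns grow to the right and rows downward; lengths in mm; the calibration is good to about 2 mm. A picture is of the moment at which its call begins: read the wrist's pose just before it. camera_info takes no time and is no camera call.
- job.finish_job(): hands the job in; it is judged then, once.
The state is a dict: "clock": time; "q": joint angles; "dq": joint speeds; "joint_efforts": joint torques, N m; "eef_pos": TCP position; "ee_rot": TCP orientation; "ft_force": force on the tool from outside, world axes, zero at the start; "ft_torque": the same for the moment, N m; "gripper_width": finger opening in mm; "finger_force": force on a finger pad.
Only numpy, scipy, OpenCV 4.12 (cv2) and the standard library are available. Lean on these libraries where they do the work, as an engineer would, in place of code of your own. Each camera call takes 0.05 s, during which the arm holds its last target. There are 200 camera calls.

## Working session

There is one attempt and no reset: what is moved stays moved. The work goes in short steps, Python scripts to look and compute and a shell command to move; the robot and the scene stay as the last step left them, time stands still between calls to the robot, and variables do not carry over. Pictures are saved under pics/ and viewed, at most 10 in all, crops included, and the job is handed in when it is done.

```bash
ls; mkdir -p pics
python3 - <<'E'
from plant import r, snapshot, camera_info
import cv2,numpy as np
for n in ["side","top","wrist"]:
    print(n,camera_info(n))
for n in ["side","top"]:
    cv2.imwrite(f"pics/{n}0.png",snapshot(n)[:,:,::-1])
print(r.read_state())
E
```

```text
pics
side {'fx': 498.6768416259096, 'fy': 498.6768416259096, 'cx': 317.68400408736045, 'cy': 238.4769853046225, 'distortion': array([0.0063588, 0.       , 0.       , 0.       , 0.       ]), 'R': array([[ 0.77961787, -0.62610095,  0.01391293],
       [-0.39451819, -0.50826322, -0.76552198],
       [ 0.48636547,  0.59132571, -0.6432593 ]]), 't': array([-482.46491807,  339.50317259, 1251.97923578])}
top {'fx': 487.9374048541584, 'fy': 487.9374048541584, 'cx': 320.14495014384966, 'cy': 239.04953379433394, 'distortion': array([-0.01369193,  0.        ,  0.        ,  0.        ,  0.        ]), 'R': array([[-0.12401146, -0.99226845, -0.00494828],
       [-0.97134559,  0.1224125 , -0.20372267],
       [ 0.20275331, -0.02045746, -0.97901613]]), 't': array([  47.54519419,  616.95266531, 1426.349374  ])}
wrist {'fx': 426.8668318944208, 'fy': 426.8668318944208, 'cx': 320.2398913368743, 'cy': 240.69220381657308, 'distortion': array([-0.0466623,  0.       ,  0.       ,  0.       ,  0.       ]), 'mount': array([[-3.68720478e-04, -9.55704559e-01, -2.94327471e-01,
         7.56961572e+01],
       [ 9
[... 265 characters left out ...]
: array([-1.23117884,  0.33385972,  0.03987598,  1.46618103, -0.01339005,
        1.34327813, -0.05848808]), 'dq': array([ 0.00033555, -0.00028422,  0.00015168, -0.00152228,  0.00144916,
        0.00216344, -0.00128078]), 'joint_efforts': array([ 4.02987062e-03, -6.60017538e+01,  1.37008958e+00, -4.06473362e+01,
        1.70378370e-02,  9.02604108e-03,  3.53444420e-05]), 'eef_pos': array([276.01816355, 588.03140281, 226.49853148]), 'ee_rot': array([ 2.17654442e-01,  9.76025620e-01, -7.22546540e-04, -1.05427544e-04]), 'ft_force': array([ 0.28493243, -0.56534347, -0.26957116]), 'ft_torque': array([-0.00619759,  0.01418185, -0.03253898]), 'finger_force': 0.0, 'gripper_width': 85.44383007845585}
```

View pics/side0.png

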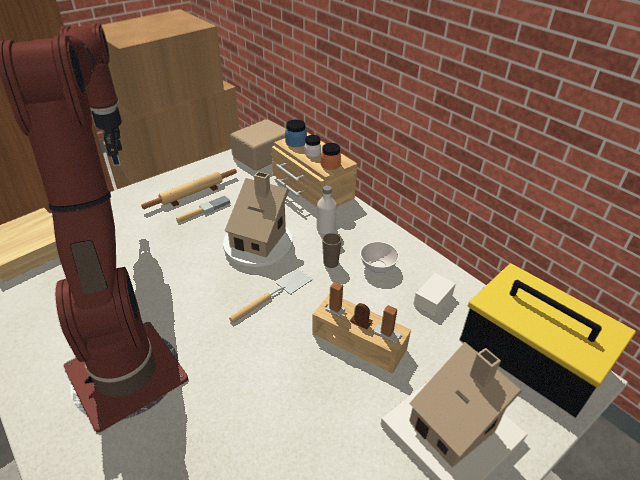

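View pics/top0.png

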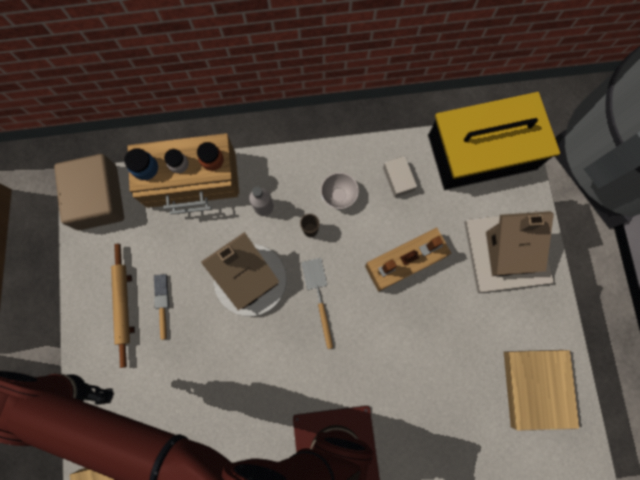

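Both views show the turntable house (top ≈(242,270), side ≈(258,212)), the rack (top ≈(408,260), side ≈(360,325)), and the board house. I'll zoom in on the slots and the rack.

Run:
```python
import cv2,numpy as np
s=cv2.imread("pics/side0.png");t=cv2.imread("pics/top0.png")
def c(im,x,y): 
    return cv2.resize(im[y:y+75,x:x+100],(400,300),interpolation=cv2.INTER_CUBIC)
m=np.vstack([np.hstack([c(t,192,233),c(t,362,222)]),np.hstack([c(s,212,170),c(s,312,282)])])
cv2.imwrite("pics/mos.png",cv2.convertScaleAbs(m,alpha=1.4))
```

```text
(no output)
```

View pics/mos.png

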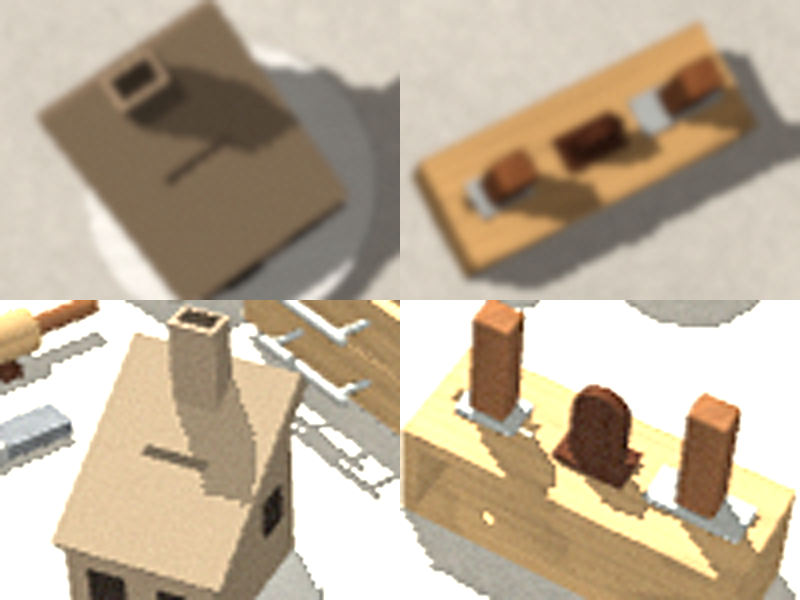

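```bash
cat > h.py <<'E'
from plant import r, snapshot, camera_info
import cv2,numpy as np
from scipy.spatial.transform import Rotation as Ro
def cam(n,st=None):
    c=camera_info(n); K=np.array([[c['fx'],0,c['cx']],[0,c['fy'],c['cy']],[0,0,1]])
    if n=="wrist":
        M=np.eye(4); M[:3,:3]=Ro.from_quat(st['ee_rot']).as_matrix(); M[:3,3]=st['eef_pos']
        T=np.linalg.inv(M@c['mount']); R,t=T[:3,:3],T[:3,3]
    else: R,t=c['R'],c['t']
    return K,np.array(c['distortion'],float),R,np.array(t)
def ray(C,p):
    K,d,R,t=C
    u=cv2.undistortPoints(np.array([[p]],float),K,d)[0,0]
    v=R.T@np.array([u[0],u[1],1]); return -R.T@t, v/np.linalg.norm(v)
def tri(*cp):
    A=np.zeros((3,3));b=np.zeros(3);rs=[ray(C,p) for C,p in cp]
    for o,v in rs:
        P=np.eye(3)-np.outer(v,v);A+=P;b+=P@o
    X=np.linalg.solve(A,b); return X,max(np.linalg.norm(np.cross(X-o,v)) for o,v in rs)
def onz(C,p,z):
    o,v=ray(C,p); return o+v*(z-o[2])/v[2]
def proj(C,X):
    K,d,R,t=C
    return cv2.projectPoints(np.atleast_2d(X).astype(float),cv2.Rodrigues(R)[0],t,K,d)[0][:,0]
E
python3 - <<'E'
from h import *
np.set_printoptions(precision=1,suppress=True)
S,T=cam("side"),cam("top")
t1=lambda x,y:(192+x/4-.4,233+y/4-.4); t2=lambda x,y:(362+(x-400)/4-.4,222+y/4-.4)
s1=lambda x,y:(212+x/4-.4,170+(y-300)/4-.4); s2=lambda x,y:(312+(x-400)/4-.4,282+(y-300)/4-.4)
for n,a,b in [("hiL",t1(40,115),s1(135,335)),("hiR",t1(208,2),s1(303,378)),("loL",t1(180,298),s1(57,545)),("loR",t1(347,195),s1(222,590)),
 ("slotA",t1(168,184),s1(143,450)),("slotB",t1(228,140),s1(207,465)),("wideTop",t2(702,75),s2(714,412)),("narTop",t2(517,164),s2(498,314))]:
    print(n,*tri((T,a),(S,b)))
for n,p in [("A",t2(415,168)),("B",t2(703,22)),("C",t2(757,125)),("D",t2(470,275))]: print(n,onz(T,p,80))
E
```

```text
hiL [567.8 305.3 197.5] 1.2239730836494218
hiR [637.2 181.7 193.6] 2.809113758333006
loL [442.1 238.1  88.5] 0.1394247291830018
loR [503.7 106.7  98.1] 3.4376227410493607
slotA [518.6 228.4 151. ] 1.554393162872877
slotB [545.7 182.7 150.9] 2.8089955600535585
wideTop [ 551.9 -355.6  171.2] 1.3775977310807215
narTop [ 503.5 -214.8  173.1] 0.5299369331787639
A [ 523.5 -154.    80. ]
B [ 607.  -386.7   80. ]
C [ 523.7 -413.2   80. ]
D [ 439.3 -182.9   80. ]
```

The turntable slot measures about 53 mm, so the long slot, and it matches gauge_wide: the rack's outer (-y) gauge, with the larger stop at mosaic (714,412). The handle top is at z≈171 and the roof corners fit the given sizes.

```bash
cat >> h.py <<'E'
def to(x,y,z,yaw,st=None):
    """print shift (fractions, tool axes) and turn fraction to bring TCP to x,y,z with tool y at world angle yaw(deg)"""
    st=st or r.read_state(); R=Ro.from_quat(st['ee_rot']).as_matrix()
    d=R.T@(np.array([x,y,z])-st['eef_pos'])/250
    cur=np.degrees(np.arctan2(R[1,1],R[0,1])); dy=(yaw-cur+180)%360-180
    print("shift",np.round(d,3),"turn",round(-np.radians(dy)/1.5,3),"rows>=",round(np.linalg.norm(d)*5,1),round(abs(dy)/8.59,1),"yaw",round(cur,1))
E
python3 -c "
from h import *
to(400,400,380,20); to(540,215,360,20)"
```

```text
shift [-0.769 -0.471 -0.613] turn 0.522 rows>= 5.5 5.2 yaw 64.9
shift [-1.59  -0.903 -0.533] turn 0.522 rows>= 9.5 5.2 yaw 64.9
```

```bash
python3 -m pendant '[[[-0.13,-0.08,-0.12],0.1,85],[[-0.27,-0.16,-0.24],0.2,85],[[-0.4,-0.25,-0.36],0.3,85],[[-0.54,-0.33,-0.48],0.4,85],[[-0.68,-0.42,-0.57],0.5,85]]' 40
python3 -c "
from h import *
to(540,215,360,20)"
```

```text
clock: 0.6
eef_pos: [386.2, 419.9, 371.5]
ee_rot: [0.562, 0.827, 0.001, -0.0]
ft_force: [1.4, 0.3, 1.0]
gripper_width: 84.7
finger_force: 0.0
shift [-0.988  0.271  0.045] turn 0.018 rows>= 5.1 0.2 yaw 21.5
```

```bash
python3 -m pendant '[[[-0.19,0.05,0],0,85],[[-0.38,0.1,0],0,85],[[-0.57,0.15,0.01],0.01,85],[[-0.76,0.2,0.03],0.02,85],[[-0.95,0.26,0.04],0.02,85]]'
python3 - <<'E'
from h import *
st=r.read_state(); im=snapshot("wrist"); np.savez("w1.npz",im=im,p=st['eef_pos'],q=st['ee_rot'])
cv2.imwrite("pics/w1.png",im[:,:,::-1]); print(st['eef_pos'],st['dq'].max())
W=cam("wrist",st); print(proj(W,[[532,206,148],[518.6,228.4,148],[545.7,182.7,148]]))
to(550,-355,300,19.7)
E
```

```text
clock: 1.1
eef_pos: [534.8, 223.1, 359.5]
ee_rot: [0.573, 0.82, -0.0, -0.0]
ft_force: [0.3, 0.7, -0.2]
gripper_width: 85.4
finger_force: 0.0
[534.82253981 223.06972079 359.47733812] 0.9965521836357064
[[310.83623228 218.87560143]
 [304.9057455  189.56125692]
 [316.50920595 248.06987244]]
shift [-2.157 -0.724  0.246] turn -0.001 rows>= 11.4 0.0 yaw 19.6
```

View pics/w1.png

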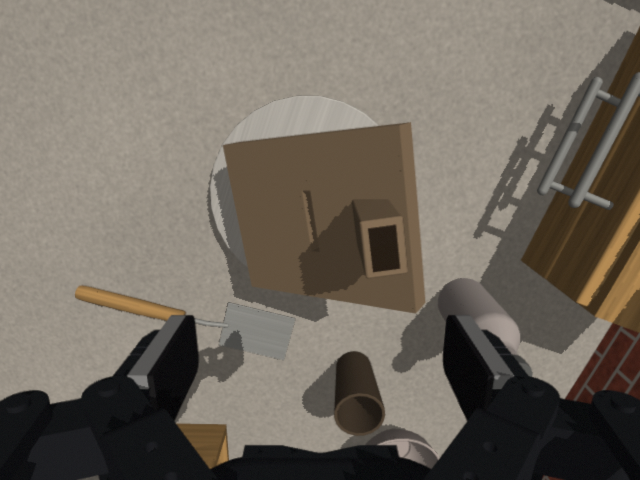

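The wrist view shows the slot on the turntable house from (306,190) to (316,249), within 1-2 px of the prediction. On to the rack.

```bash
python3 -m pendant '[[[-0.18,-0.06,0],0,85],[[-0.37,-0.12,0],0,85],[[-0.56,-0.18,0],0,85],[[-0.75,-0.24,0],0,85],[[-0.94,-0.3,0],0,85]]'
python3 -m pendant '[[[-0.18,-0.06,0.02],0,85],[[-0.37,-0.12,0.04],0,85],[[-0.56,-0.18,0.06],0,85],[[-0.75,-0.24,0.08],0,85],[[-0.92,-0.3,0.1],0,85]]'
python3 -c "
from h import *
to(548,-345,300,19.7)"
```

```text
clock: 1.65
eef_pos: [544.4, -23.4, 359.7]
ee_rot: [0.572, 0.82, 0.0, -0.0]
ft_force: [1.0, 0.4, -0.2]
gripper_width: 85.3
finger_force: 0.0
clock: 2.15
eef_pos: [553.4, -265.4, 334.5]
ee_rot: [0.572, 0.82, -0.0, -0.0]
ft_force: [2.8, 0.2, 0.2]
gripper_width: 84.7
finger_force: 0.0
shift [-0.291 -0.13   0.138] turn 0.005 rows>= 1.7 0.1 yaw 20.2
```

```bash
python3 -m pendant '[[[-0.12,-0.06,0.06],0,85],[[-0.25,-0.1,0.12],0,85],[[-0.27,-0.12,0.12],0,85],[[-0.27,-0.12,0.12],0,85],[[-0.27,-0.12,0.12],0,85]]'
python3 - <<'E'
from h import *
st=r.read_state(); im=snapshot("wrist"); np.savez("w2.npz",im=im,p=st['eef_pos'],q=st['ee_rot'])
cv2.imwrite("pics/w2.png",im[:,:,::-1]); print(st['eef_pos'],abs(st['dq']).max())
W=cam("wrist",st); print(proj(W,[[550,-355,170],[500,-214,170]]))
E
```

```text
clock: 2.65
eef_pos: [549.4, -336.0, 305.1]
ee_rot: [0.572, 0.82, 0.0, 0.0]
ft_force: [0.7, 0.4, 0.4]
gripper_width: 85.0
finger_force: 0.0
[ 549.38903833 -335.95291947  305.0901183 ] 0.019027681203803496
[[312.05100175 249.93479093]
 [313.66754694  13.96708001]]
```

View pics/w2.png

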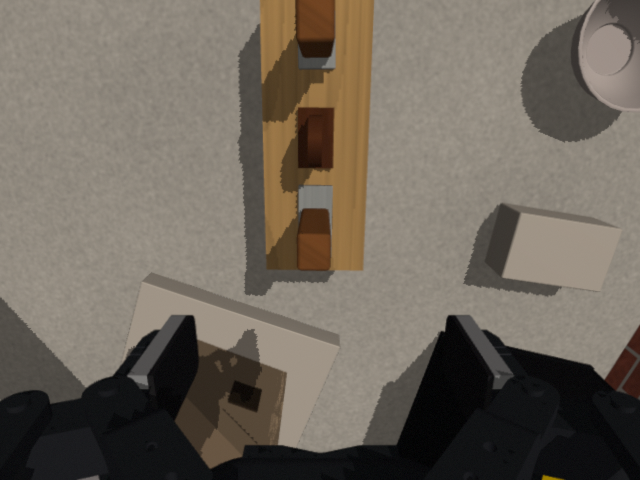

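The wrist view shows the wide gauge at the bottom, handle top ≈(314,253). Its stop and blade run along the rack's length (stop from (315,185)), so the jaws must close along the rack's long axis. I'll measure the handle's top face and turn by -90°.

```bash
python3 - <<'E'
from h import *
d=np.load("w2.npz"); im=d['im']; W=cam("wrist",{'eef_pos':d['p'],'ee_rot':d['q']})
for y in range(196,278,6):
    print(y,[tuple(im[y,x]) for x in (290,296,300,308,314,322,328,332,338)] if y in(220,256) else '', np.array(im[y,314]))
hsv=cv2.cvtColor(im,cv2.COLOR_RGB2HSV); 
m=((hsv[:,:,0]<14)&(hsv[:,:,1]>140)&(hsv[:,:,2]>60)).astype(np.uint8); m[:180]=0;m[290:]=0;m[:,:280]=0;m[:,350:]=0
for y in range(200,276,4):
    x=np.where(m[y])[0]; print(y,(x.min(),x.max()) if len(x) else None)
E
python3 -m pendant '[[[0,0,0],0.09,70],[[0,0,0],0.19,45],[[0,0,0],0.29,45],[[0,0,0],0.39,45],[[0,0,0],0.49,45]]'
python3 -m pendant '[[[0,0,0],0.09,45],[[0,0,0],0.19,45],[[0,0,0],0.29,45],[[0,0,0],0.39,45],[[0,0,0],0.49,45]]'
python3 -c "
from h import *
to(549,-355,250,-70.3)"
```

```text
196  [125 124 118]
202  [126 125 120]
208  [90 75 66]
214  [73 45 23]
220 [(np.uint8(146), np.uint8(112), np.uint8(67)), (np.uint8(82), np.uint8(63), np.uint8(37)), (np.uint8(53), np.uint8(35), np.uint8(25)), (np.uint8(72), np.uint8(44), np.uint8(24)), (np.uint8(71), np.uint8(42), np.uint8(19)), (np.uint8(70), np.uint8(42), np.uint8(21)), (np.uint8(74), np.uint8(47), np.uint8(30)), (np.uint8(132), np.uint8(105), np.uint8(71)), (np.uint8(148), np.uint8(114), np.uint8(69))] [71 42 19]
226  [72 43 22]
232  [71 42 19]
238  [109  65  32]
244  [109  65  32]
250  [99 59 28]
256 [(np.uint8(85), np.uint8(65), np.uint8(38)), (np.uint8(76), np.uint8(58), np.uint8(34)), (np.uint8(95), np.uint8(58), np.uint8(28)), (np.uint8(99), np.uint8(59), np.uint8(28)), (np.uint8(103), np.uint8(61), np.uint8(30)), (np.uint8(99), np.uint8(59), np.uint8(30)), (np.uint8(100), np.uint8(59), np.uint8(28)), (np.uint8(143), np.uint8(110), np.uint8(67)), (np.uint8(151), np.uint8(116), np.uint8(70))] [103  61  30]
262  [98 59 29]
268  [97 59 30]
274  [82 77 71]
200 None
204 None
208 None
212 (np.int64(303), np.int64(3
[... 154 characters left out ...]
nt64(299), np.int64(329))
236 (np.int64(298), np.int64(329))
240 (np.int64(297), np.int64(329))
244 (np.int64(297), np.int64(329))
248 (np.int64(297), np.int64(329))
252 (np.int64(298), np.int64(329))
256 (np.int64(297), np.int64(329))
260 (np.int64(297), np.int64(329))
264 (np.int64(297), np.int64(329))
268 (np.int64(298), np.int64(328))
272 None
clock: 3.2
eef_pos: [549.9, -335.1, 305.5]
ee_rot: [0.83, 0.558, 0.001, 0.0]
ft_force: [0.5, 0.4, -0.4]
gripper_width: 45.1
finger_force: 0.0
clock: 3.7
eef_pos: [549.9, -335.1, 305.4]
ee_rot: [0.975, 0.223, 0.001, -0.0]
ft_force: [-0.6, -0.3, 0.2]
gripper_width: 45.1
finger_force: 0.0
shift [-0.038  0.07   0.222] turn 0.07 rows>= 1.2 0.7 yaw -64.2
```

Run:
```python
from h import *
d=np.load("w2.npz"); im=d['im']; W=cam("wrist",{'eef_pos':d['p'],'ee_rot':d['q']})
print("top",onz(W,(313.3,253.5),170))
hsv=cv2.cvtColor(im,cv2.COLOR_RGB2HSV); pts=[]
wood=(hsv[:,:,0]>10)&(hsv[:,:,0]<22)&(hsv[:,:,1]>110)
for y in (20,100,180,230):
    w=[x for x in range(230,400) if wood[y,x]]; L=min(x for x in w if wood[y,x:x+5].all()); R=max(x for x in w if wood[y,x-4:x+1].all())
    a,b=onz(W,(L-.5,y),80),onz(W,(R+.5,y),80); m=(a+b)/2; pts.append(m); print(y,L,R,m,np.linalg.norm(a-b))
print(np.degrees(np.arctan2(*(pts[-1]-pts[0])[[1,0]])))
st=r.read_state(); i2=snapshot("wrist"); np.savez("w3.npz",im=i2,p=st['eef_pos'],q=st['ee_rot']); W3=cam("wrist",st)
g=proj(W3,[[549,-355,170]])[0].astype(int); print(g)
cv2.imwrite("pics/w3.png",cv2.resize(i2[max(0,g[1]-90):g[1]+90,g[0]-120:g[0]+120,::-1],(720,540)))
print(max(0,g[1]-90),g[0]-120)
```

```text
top [ 551.80386262 -357.92168871  170.        ]
20 261 372 [ 496.33247673 -201.6077896    80.        ] 89.31132196291607
100 262 369 [ 516.61851712 -259.56770987   80.        ] 90.02342108599953
180 264 365 [ 538.75008949 -322.85973057   80.        ] 89.35537165064204
230 266 363 [ 554.28286323 -365.59246539   80.        ] 88.82521419342247
-70.53715030917901
[346 237]
147 226
```

View pics/w3.png

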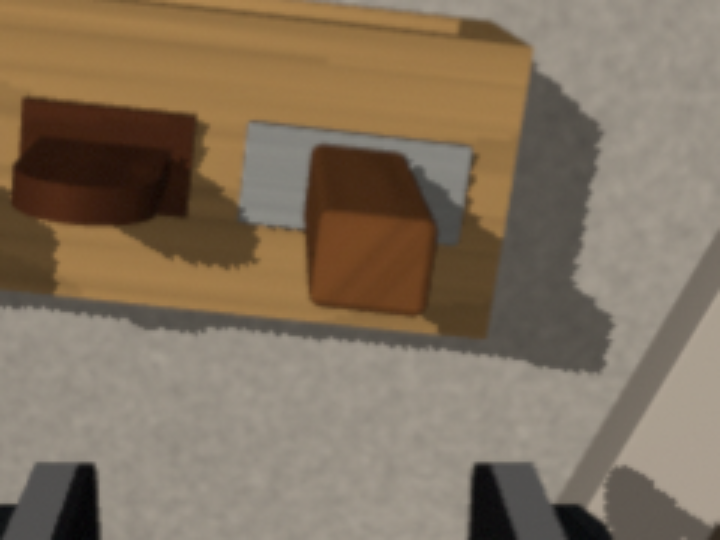

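The gauge's top face is centred at crop (371,261), i.e. wrist pixel (349.6,233.9). Its stop spans crop (242..471), so 66 mm long.

Run:
```python
from h import *
L=lambda f:(lambda d:cam("wrist",{'eef_pos':d['p'],'ee_rot':d['q']}))(np.load(f))
A,B=L("w2.npz"),L("w3.npz")
print(tri((A,(313.3,253.5)),(B,(349.6,233.9))))
c=[onz(B,(226+x/3-.3,147+y/3-.3),86) for x,y in [(247,122),(471,147),(457,244),(242,225)]]
print("stop",np.mean(c,0),np.linalg.norm(c[0]-c[1]),np.linalg.norm(c[1]-c[2]))
to(550.5,-357,158,-70.4)
```

```text
(array([ 551.98654808, -356.53951658,  171.42456359]), np.float64(0.9457122036571235))
stop [ 551.54907927 -356.71892373   86.        ] 65.44792209780437 29.3660794787669
shift [-0.037  0.081  0.589] turn 0.066 rows>= 3.0 0.7 yaw -64.8
```

```bash
python3 -m pendant '[[[-0.015,0.04,0.12],0.03,45],[[-0.032,0.08,0.24],0.066,45],[[-0.032,0.08,0.36],0.066,45],[[-0.032,0.08,0.36],0.066,45],[[-0.032,0.08,0.36],0.066,45]]'
python3 -c "
from h import *
to(551.7,-356.7,152,-70.5)"
```

```text
clock: 4.25
eef_pos: [551.1, -357.4, 215.7]
ee_rot: [0.984, 0.178, 0.0, -0.0]
ft_force: [0.6, -1.1, 0.1]
gripper_width: 44.8
finger_force: 0.0
shift [ 0.003 -0.002  0.255] turn 0.011 rows>= 1.3 0.1 yaw -69.5
```

```bash
python3 -m pendant '[[[0.003,0,0.08],0.01,45],[[0.003,0,0.16],0.01,45],[[0.003,0,0.22],0.01,45],[[0.003,0,0.255],0.01,45],[[0.003,0,0.255],0.01,45]]' 30
python3 -m pendant '[[[0,0,0],0,40],[[0,0,0],0,30],[[0,0,0],0,20],[[0,0,0],0,20],[[0,0,0],0,20]]' 30
```

```text
clock: 4.75
eef_pos: [551.3, -357.8, 150.9]
ee_rot: [0.986, 0.169, -0.0, -0.0]
ft_force: [-0.7, -0.3, -0.0]
gripper_width: 45.0
finger_force: 0.0
clock: 5.25
eef_pos: [551.5, -358.4, 152.2]
ee_rot: [0.986, 0.169, 0.001, 0.0]
ft_force: [-2.4, 1.3, 5.5]
gripper_width: 27.1
finger_force: 32.1
```

```bash
python3 -m pendant '[[[0,0,-0.04],0,20],[[0,0,-0.08],0,20],[[0,0,-0.13],0,20],[[0,0,-0.18],0,20],[[0,0,-0.18],0,20]]' 30
python3 -m pendant '[[[-0.03,0,0.0],0,20],[[-0.06,0,0.004],0,20],[[-0.09,0,0.008],0,20],[[-0.13,0,0.016],0,20],[[-0.17,0,0.028],0,20]]' 25
```

```text
clock: 5.75
eef_pos: [551.8, -359.1, 198.6]
ee_rot: [0.986, 0.169, 0.001, 0.001]
ft_force: [0.1, -0.7, -1.0]
gripper_width: 27.5
finger_force: 31.3
clock: 6.25
eef_pos: [510.1, -372.6, 188.9]
ee_rot: [0.986, 0.168, 0.0, -0.0]
ft_force: [1.7, 0.1, 1.0]
gripper_width: 27.4
finger_force: 30.7
```

```bash
python3 -m pendant '[[[-0.03,0,0.012],0,20],[[-0.06,0,0.024],0,20],[[-0.09,0,0.04],0,20],[[-0.12,0,0.058],0,20],[[-0.12,0,0.058],0,20]]' 25
python3 - <<'E'
from h import *
st=r.read_state(); print(st['eef_pos'],st['ft_force'])
S=cam("side"); i=snapshot("side"); p=st['eef_pos']
g=proj(S,[p])[0].astype(int); x0,y0=g[0]-60,g[1]-30
t=snapshot("top"); T=cam("top"); h=proj(T,[p])[0].astype(int); x1,y1=h[0]-50,h[1]-50
a=cv2.resize(i[y0:y0+100,x0:x0+133],(800,600))[:, :400*2]
w=snapshot("wrist")
m=np.hstack([cv2.resize(i[y0:y0+100,x0:x0+100],(400,400),interpolation=cv2.INTER_CUBIC),cv2.resize(w[150:450,170:470],(400,400))])
print(x0,y0); np.savez("t1.npz",i=i,t=t,w=w,p=p,q=st['ee_rot'])
cv2.imwrite("pics/t1.png",m[:,:,::-1])
E
```

```text
clock: 6.75
eef_pos: [481.3, -382.6, 173.9]
ee_rot: [0.986, 0.168, -0.0, -0.0]
ft_force: [1.5, 1.1, 1.0]
gripper_width: 26.9
finger_force: 30.1
[ 481.33045966 -382.64979087  173.90137996] [1.52144475 1.09593848 0.97765225]
316 300
```

View pics/t1.png

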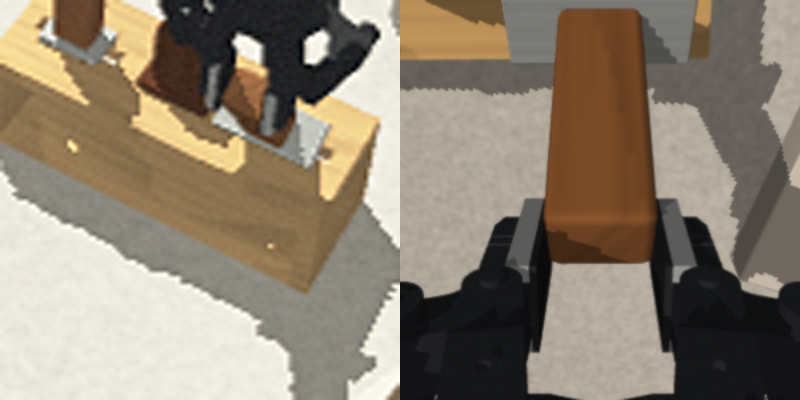

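The wrist crop shows the handle tilted in the jaws: end edges at crop rows ≈215 and 262, stop line at ≈10. I'll compute the tilt from these.

```bash
cat > tilt.py <<'E'
from h import *
from scipy.optimize import least_squares
def tiltfit(rows):  # rows of: upper end edge, upper stop line, far end edge (wrist full px)
    st={'eef_pos':np.zeros(3),'ee_rot':[0,0,0,1]}; C=cam("wrist",st)
    def pts(p):
        th,d,e=p; u=np.array([-np.sin(th),0,-np.cos(th)]); v=np.array([np.cos(th),0,-np.sin(th)])
        return [(90-d)*u+(12+e)*v,(6-d)*u+(12+e)*v,(90-d)*u+(e-12)*v]
    f=lambda p: proj(C,pts(p))[:,1]-rows
    s=least_squares(f,[.6,72,0],x_scale=[.1,5,3]); return np.degrees(s.x[0]),s.x[1:],s.fun
E
python3 - <<'E'
from tilt import *
print(tiltfit([150+215*.75,150+9*.75,150+262*.75]))
w=np.load("t1.npz")['w']; print([ (y,tuple(int(k) for k in w[y,620-0 if 0 else 620-0])) for y in []])
g=w[:,616].astype(int).sum(1) if False else w[150:360,620-300+300-0-0 if False else 618-0 if False else 320].astype(int)
d=np.abs(np.diff(g,axis=0)).sum(1); print([(150+i,int(x)) for i,x in enumerate(d) if x>18])
E
```

```text
(np.float64(30.743010117196178), array([78.73454939,  7.2590836 ]), array([1.70530257e-13, 3.97903932e-13, 1.13686838e-13]))
[]
[(155, 77), (156, 58), (335, 32), (340, 20), (346, 132), (347, 223), (348, 29)]
```

```bash
python3 -m pendant '[[[0,0,-0.1],0,20],[[0,0,-0.28],0,20],[[0,0,-0.46],0,20],[[0,0,-0.64],0,20],[[0,0,-0.8],0,20]]' 40
python3 - <<'E'
from h import *
d=np.load("w1.npz"); W=cam("wrist",{'eef_pos':d['p'],'ee_rot':d['q']})
a,b=onz(W,(306,190),148),onz(W,(316.5,249.5),148); print((a+b)/2,np.linalg.norm(a-b),np.degrees(np.arctan2(*(b-a)[[1,0]])))
to(457,162,390,-60)
E
```

```text
clock: 7.4
eef_pos: [482.5, -382.3, 376.8]
ee_rot: [0.986, 0.169, -0.0, 0.0]
ft_force: [0.3, -1.2, -0.9]
gripper_width: 26.8
finger_force: 44.3
[532.92750229 204.13618373 148.        ] 53.888649072686505 -60.49363841552829
shift [ 0.627 -2.087 -0.055] turn -0.123 rows>= 10.9 1.2 yaw -70.6
```

```bash
python3 -m pendant '[[[0.05,-0.17,0],-0.04,20],[[0.11,-0.36,0],-0.08,20],[[0.17,-0.55,-0.02],-0.12,20],[[0.22,-0.74,-0.04],-0.12,20],[[0.28,-0.93,-0.05],-0.12,20]]'
python3 -c "
from h import *
to(455,160,390,-60.2)"
```

```text
clock: 7.9
eef_pos: [472.4, -171.3, 385.1]
ee_rot: [0.967, 0.255, -0.001, 0.001]
ft_force: [0.9, 0.8, -0.7]
gripper_width: 26.9
finger_force: 44.3
shift [ 0.593 -1.187 -0.022] turn -0.003 rows>= 6.6 0.0 yaw -60.4
```

```bash
python3 -m pendant '[[[0.09,-0.17,0],0,20],[[0.18,-0.34,0],0,20],[[0.26,-0.52,0],0,20],[[0.35,-0.7,0],0,20],[[0.44,-0.87,0],0,20]]'
python3 -m pendant '[[[0.06,-0.12,0],0,20],[[0.14,-0.3,0],0,20],[[0.15,-0.31,0.1],0,20],[[0.15,-0.31,0.2],0,20],[[0.15,-0.31,0.2],0,20]]'
python3 - <<'E'
from h import *
st=r.read_state(); p=st['eef_pos']; print(p,abs(st['dq']).max())
to(455,160,290,-60.2)
w=snapshot("wrist"); i=snapshot("side"); t=snapshot("top"); np.savez("t2.npz",w=w,i=i,t=t,p=p,q=st['ee_rot'])
S,T=cam("side"),cam("top")
def c(im,C):
    g=proj(C,[[p[0]+30,p[1]+20,p[2]-70]])[0].astype(int); x,y=g[0]-50,g[1]-50; print("origin",x,y)
    return cv2.resize(im[y:y+100,x:x+100],(400,400),interpolation=cv2.INTER_CUBIC)
m=np.hstack([c(i,S),c(t,T)])
cv2.imwrite("pics/t2.png",cv2.convertScaleAbs(m[:,:,::-1],alpha=1.2))
E
```

```text
clock: 8.4
eef_pos: [460.0, 74.3, 385.6]
ee_rot: [0.967, 0.256, 0.0, -0.0]
ft_force: [1.9, 0.1, -0.6]
gripper_width: 27.2
finger_force: 44.3
clock: 8.9
eef_pos: [453.4, 157.9, 332.7]
ee_rot: [0.967, 0.257, -0.002, 0.001]
ft_force: [0.2, -1.1, -0.6]
gripper_width: 26.7
finger_force: 44.3
[453.41874775 157.93793211 332.67435957] 0.08081225314637754
shift [ 0.01  -0.004  0.171] turn -0.001 rows>= 0.9 0.0 yaw -60.3
origin 192 138
origin 196 233
```

View pics/t2.png

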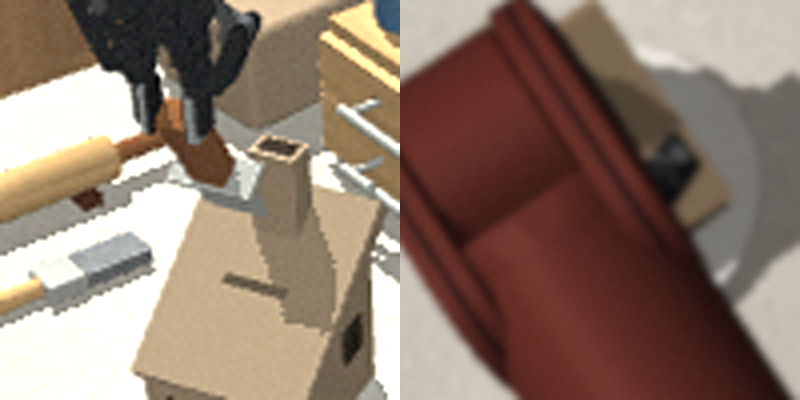

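The side view shows the tilted gauge, stop at ≈(215,180), above and uphill of the slot at (255,285). The top view is blocked by the arm. The wrist view should show the blade itself.

Run:
```python
from h import *
w=np.load("t2.npz")['w']
cv2.imwrite("pics/t3.png",cv2.convertScaleAbs(cv2.resize(w[60:360,170:470,::-1],(600,600)),alpha=1.3))
```

```text
(no output)
```

View pics/t3.png

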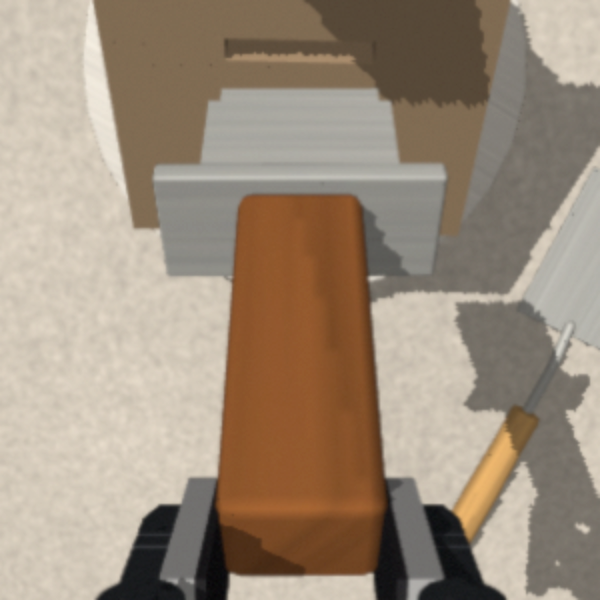

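The wrist view is clear: slot mouth at crop (225–375, 40–55), blade tip (222–378, 88), stop edges at rows 167 and 275, handle end at 508 and 574. A PnP on these corners gives the gauge's pose in the tool.

```bash
cat > pnp.py <<'E'
from h import *
np.set_printoptions(precision=2,suppress=True)
def gauge(feat,x0=170,y0=60,s=2):
    O=[];I=[]
    for (gx,hy,gz),(xl,xr,y) in feat:
        for sg,x in ((1,xl),(-1,xr)): O.append([gx,sg*hy,gz]); I.append([x0+x/s-.25,y0+y/s-.25])
    C=cam("wrist",{'eef_pos':np.zeros(3),'ee_rot':[0,0,0,1]}); O=np.array(O,float);I=np.array(I)
    ok,rv,tv=cv2.solvePnP(O,I,C[0],C[1]); Rg=cv2.Rodrigues(rv)[0]
    e=cv2.projectPoints(O,rv,tv,C[0],C[1])[0][:,0]-I
    R=C[2].T@Rg; t=C[2].T@(tv.ravel()-C[3])   # gauge in tool frame
    return R,t,e
E
cat > g1.py <<'E'
from pnp import *
F=[((1.5,22,-55),(222,378,88)),((15,33,0),(154,445,166)),((-15,33,6),(167,434,275)),((12,14,90),(220,382,508)),((-12,14,90),(228,378,574))]
R,t,e=gauge(F)
if __name__=="__main__":
    print("origin in tool",t,"\nz",R[:,2],"y",R[:,1],"tilt",np.degrees(np.arctan2(-R[0,2],-R[2,2]))); print(e.T)
    T=np.array([0,0,0])-t; print("TCP in gauge",R.T@T)
    d=np.load("t2.npz"); W=cam("wrist",{'eef_pos':d['p'],'ee_rot':d['q']})
    a,b=[onz(W,(170+x/2-.25,60+y/2-.25),148) for x,y in ((225,47.5),(375,47.5))]; print("slot",(a+b)/2,np.linalg.norm(a-b),np.degrees(np.arctan2(*(b-a)[[1,0]])))
E
python3 g1.py
```

```text
origin in tool [47.78 -0.7  62.95] 
z [-0.53  0.   -0.85] y [-0. -1. -0.] tilt 32.186472889528346
[[ 0.56 -0.8   2.06 -1.42  1.77 -1.75 -1.43  2.11 -0.47 -0.68]
 [-0.1  -0.37 -0.6  -1.12  0.79  0.31  0.17 -0.16  0.59  0.29]]
TCP in gauge [-6.91 -0.43 78.73]
slot [533.54 204.44 148.  ] 55.09464932460186 -60.280736203499295
```

Tilt is 32°, the slot measures 55.1 mm, and the three estimates of its centre agree to about 1 mm. Moving to 10 mm outside the mouth.

```bash
cat > chk.py <<'E'
from g1 import *
st=r.read_state(); W=cam("wrist",st); Rt=Ro.from_quat(st['ee_rot']).as_matrix(); p=st['eef_pos']
up=np.array([.868,.496,0]); n=np.array([-.574*.868,-.574*.496,.819]); s=np.array([533.3,204.4,148])
ax=np.array([up[0]*.819,up[1]*.819,.574]); ys=np.cross(n,ax)
tip=p+Rt@(t-55*R[:,2])-s; print("tip rel slot: x,y,z",ax@tip,ys@tip,n@tip,"F",st['ft_force'])
w=snapshot("wrist"); np.savez("last.npz",w=w,p=p,q=st['ee_rot'])
for c in (295,320,345): print(c,[int(v) for v in w[60:150:2,c].mean(1)])
E
python3 -c "
from h import *
to(462,162.8,265.5,-60.25)"
```

```text
shift [ 0.033 -0.003  0.285] turn -0.001 rows>= 1.4 0.0 yaw -60.3
```

```bash
python3 -m pendant '[[[0.01,0,0.07],0,20],[[0.02,0,0.14],0,20],[[0.03,0,0.21],0,20],[[0.033,-0.003,0.265],0,20],[[0.033,-0.003,0.265],0,20]]'
python3 chk.py
```

```text
clock: 9.55
eef_pos: [461.2, 163.0, 268.6]
ee_rot: [0.967, 0.256, -0.001, 0.0]
ft_force: [1.1, 0.5, -1.0]
gripper_width: 26.8
finger_force: 44.3
tip rel slot: x,y,z 1.187001280704274 0.665019672124246 12.584455557213223 F [ 1.07  0.45 -1.02]
295 [85, 85, 85, 85, 86, 85, 85, 85, 85, 85, 85, 86, 86, 87, 85, 67, 61, 62, 62, 71, 112, 110, 115, 132, 133, 134, 131, 131, 133, 133, 131, 131, 135, 133, 131, 133, 133, 132, 136, 136, 134, 124, 131, 136, 153]
320 [58, 59, 79, 85, 85, 86, 86, 85, 86, 86, 85, 85, 85, 86, 84, 79, 62, 62, 62, 104, 113, 113, 116, 132, 134, 135, 134, 132, 135, 135, 132, 133, 136, 133, 132, 132, 133, 134, 136, 136, 133, 125, 133, 136, 153]
345 [57, 57, 58, 57, 58, 56, 56, 58, 57, 58, 58, 58, 58, 58, 58, 61, 63, 62, 63, 63, 109, 113, 125, 132, 136, 136, 134, 133, 135, 136, 132, 133, 137, 134, 131, 132, 133, 133, 138, 136, 134, 124, 133, 138, 153]
```

Run:
```python
from chk import *
d=np.load("last.npz"); W=cam("wrist",{'eef_pos':d['p'],'ee_rot':d['q']})
print("slot edge upper/lower",proj(W,[s+4.5*ax,s-4.5*ax]),"tip upper face",proj(W,[s+tip+1.5*ax,s+tip-1.5*ax]))
```

```text
tip rel slot: x,y,z 2.2141917517970797 0.5785115649034056 13.18111428718178 F [-0.05  0.51 -0.8 ]
295 [85, 84, 84, 85, 86, 85, 85, 85, 85, 85, 85, 85, 86, 86, 85, 83, 64, 63, 62, 62, 108, 113, 124, 132, 134, 133, 132, 131, 133, 134, 130, 131, 135, 133, 132, 132, 134, 133, 135, 135, 133, 124, 131, 136, 153]
320 [58, 58, 68, 84, 84, 85, 84, 85, 86, 84, 85, 85, 85, 85, 85, 83, 65, 62, 63, 70, 111, 113, 125, 133, 135, 134, 133, 132, 134, 135, 132, 133, 135, 133, 131, 133, 132, 133, 138, 136, 134, 121, 133, 137, 153]
345 [57, 57, 57, 58, 58, 58, 57, 57, 57, 57, 58, 58, 58, 58, 57, 58, 63, 63, 62, 62, 73, 112, 124, 132, 135, 137, 134, 133, 135, 135, 133, 133, 136, 133, 131, 133, 133, 132, 138, 137, 135, 125, 133, 138, 152]
slot edge upper/lower [[320.62  89.38]
 [320.62 102.49]] tip upper face [[319.64 103.54]
 [319.65 108.  ]]
```

The prediction matches the picture: slot edge at row 91 (predicted 89), tip at row 104 (predicted 103.5). The tip is about 2.5 mm uphill, so I'll correct that while entering slowly.

```bash
python3 -m pendant '[[[0,0.002,0.02],0,20],[[0.01,0.002,0.035],0,20],[[0.02,0.002,0.048],0,20],[[0.028,0.002,0.059],0,20],[[0.037,0.002,0.071],0,20]]' 40
python3 chk.py
```

```text
clock: 10.15
eef_pos: [470.0, 167.6, 251.3]
ee_rot: [0.967, 0.257, -0.0, 0.0]
ft_force: [0.6, 0.7, -0.6]
gripper_width: 26.8
finger_force: 44.3
tip rel slot: x,y,z -0.45697470916919275 0.28134310007483426 -7.288383544749169 F [ 0.64  0.66 -0.64]
295 [86, 89, 88, 88, 88, 88, 88, 88, 87, 87, 88, 87, 87, 88, 88, 88, 88, 88, 88, 87, 87, 88, 87, 89, 135, 137, 135, 135, 136, 137, 135, 135, 138, 137, 137, 136, 137, 137, 139, 140, 136, 127, 135, 139, 157]
320 [60, 60, 59, 60, 60, 59, 60, 60, 60, 60, 63, 85, 88, 88, 88, 88, 88, 89, 88, 88, 88, 88, 88, 88, 112, 139, 138, 136, 138, 138, 135, 136, 139, 137, 135, 136, 137, 137, 140, 141, 137, 128, 135, 141, 157]
345 [59, 59, 59, 60, 59, 60, 59, 59, 59, 60, 59, 60, 60, 59, 60, 59, 58, 59, 60, 60, 59, 58, 59, 60, 93, 138, 137, 136, 138, 140, 136, 137, 141, 137, 136, 135, 136, 136, 142, 140, 138, 130, 136, 142, 156]
```

The blade has entered with no contact force (its visible end moved from row 104 to 108). I'll push on along the normal, easing the tilt towards 35°.

```bash
python3 -m pendant '[[[0.008,0,0.018],0,20],[[0.016,0,0.036],0,20],[[0.025,0,0.054],0,20],[[0.034,0,0.072],0,20],[[0.042,0,0.088],0,20]]' 30
python3 -c "
from h import *
print(r.read_state()['ft_force']); to(489.5,178.6,208.5,-60.25)"
```

```text
clock: 10.7
eef_pos: [479.0, 172.7, 228.9]
ee_rot: [0.967, 0.257, -0.0, 0.0]
ft_force: [0.4, 0.3, -1.3]
gripper_width: 26.8
finger_force: 44.4
[ 0.40555888  0.29977854 -1.25880533]
shift [0.048 0.    0.082] turn -0.0 rows>= 0.5 0.0 yaw -60.3
```

```bash
python3 -m pendant '[[[0.009,0,0.016],0,20],[[0.018,0,0.032],0,20],[[0.026,0,0.046],0,20],[[0.034,0,0.06],0,20],[[0.038,0,0.067],0,20]]' 30
python3 chk.py
python3 -c "
from h import *
to(489.5,178.6,208.5,-60.25)"
```

```text
clock: 11.2
eef_pos: [487.4, 177.5, 212.5]
ee_rot: [0.967, 0.256, 0.0, 0.0]
ft_force: [0.9, 0.5, 0.4]
gripper_width: 26.9
finger_force: 44.5
tip rel slot: x,y,z -6.272120098901205 0.2109366019289443 -50.56267180572123 F [0.94 0.45 0.36]
295 [49, 49, 49, 49, 50, 49, 49, 50, 61, 67, 67, 67, 66, 67, 65, 66, 66, 67, 91, 97, 97, 97, 97, 97, 98, 97, 98, 97, 97, 97, 96, 97, 97, 98, 98, 97, 97, 96, 97, 97, 112, 146, 153, 162, 162]
320 [50, 49, 52, 48, 49, 49, 50, 49, 57, 65, 66, 65, 65, 65, 66, 66, 65, 66, 66, 66, 66, 66, 66, 66, 67, 66, 67, 67, 67, 66, 66, 81, 98, 98, 97, 97, 98, 96, 98, 97, 117, 146, 153, 162, 161]
345 [50, 48, 48, 49, 48, 49, 50, 49, 51, 65, 66, 66, 66, 65, 67, 66, 66, 66, 66, 66, 67, 66, 66, 66, 66, 66, 67, 67, 67, 66, 66, 66, 66, 66, 67, 66, 67, 66, 66, 66, 74, 83, 86, 91, 98]
shift [0.01  0.    0.015] turn -0.0 rows>= 0.1 0.0 yaw -60.3
```

```bash
python3 -m pendant '[[[0.002,0,0.003],0,20],[[0.004,0,0.006],0,20],[[0.006,0,0.009],0,20],[[0.008,0,0.012],0,20],[[0.01,0,0.015],0,20]]' 30
python3 -m pendant '[[[0.001,0,0.001],0,20],[[0.001,0,0.002],0,20],[[0.002,0,0.003],0,20],[[0.002,0,0.003],0,20],[[0.002,0,0.003],0,20]]' 30
python3 -c "
from h import *
st=r.read_state();print(st['ft_force'],st['eef_pos'])"
```

```text
clock: 11.75
eef_pos: [489.4, 178.6, 209.0]
ee_rot: [0.967, 0.256, 0.0, -0.0]
ft_force: [-0.1, -0.0, 0.5]
gripper_width: 26.8
finger_force: 44.5
clock: 12.25
eef_pos: [489.8, 178.8, 208.2]
ee_rot: [0.967, 0.256, 0.0, 0.0]
ft_force: [0.6, 0.6, 0.2]
gripper_width: 26.5
finger_force: 44.5
[0.62832921 0.56980402 0.18702481] [489.80083051 178.8228647  208.24818505]
```

Still no contact, so I'll keep going in sub-millimetre rows.

```bash
python3 -m pendant '[[[0.001,0,0.001],0,20],[[0.001,0,0.002],0,20],[[0.002,0,0.003],0,20],[[0.003,0,0.004],0,20],[[0.003,0,0.005],0,20]]' 30
python3 -m pendant '[[[0.001,0,0.001],0,20],[[0.001,0,0.002],0,20],[[0.002,0,0.003],0,20],[[0.003,0,0.004],0,20],[[0.003,0,0.005],0,20]]' 30
python3 - <<'E'
from pnp import *
st=r.read_state();print(st['ft_force'],st['eef_pos'])
i=snapshot("side");w=snapshot("wrist");np.savez("f.npz",i=i,w=w,p=st['eef_pos'],q=st['ee_rot'])
m=np.hstack([cv2.resize(i[168:243,212:262+12],(400,484),interpolation=cv2.INTER_CUBIC)[:400],cv2.resize(w[60:360,170:470],(400,400))])
cv2.imwrite("pics/f.png",cv2.convertScaleAbs(m[:,:,::-1],alpha=1.3))
E
```

```text
clock: 12.75
eef_pos: [489.9, 179.1, 207.4]
ee_rot: [0.967, 0.256, -0.001, -0.0]
ft_force: [-6.2, -1.5, 10.1]
gripper_width: 26.6
finger_force: 45.8
clock: 13.25
eef_pos: [489.6, 179.2, 206.9]
ee_rot: [0.967, 0.256, -0.002, -0.0]
ft_force: [-16.9, -5.2, 23.7]
gripper_width: 26.8
finger_force: 47.4
[-16.93  -5.17  23.71] [489.63 179.16 206.92]
```

View pics/f.png

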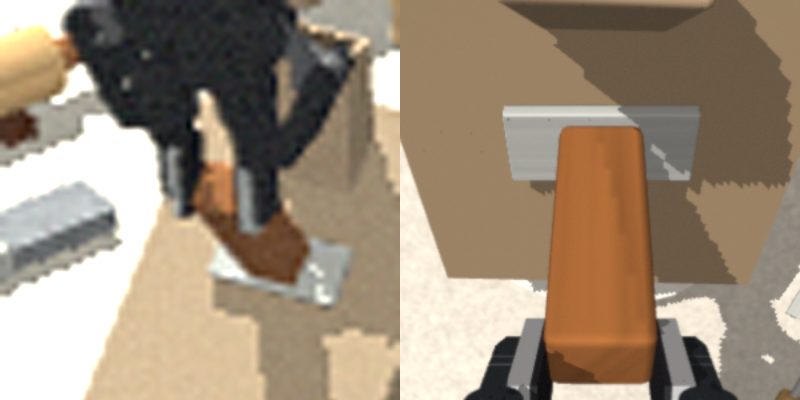

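Home: the reaction is 29 N along the roof normal, and the stop lies on the roof in both views. Checking tilt and position numerically.

Run:
```python
from pnp import *
F=[((15,33,0),(503,700,107)),((-15,33,6),(513,690,180)),((12,14,90),(546,658,343)),((-12,14,90),(549,656,383))]
F=[(a,(b[0]-400,b[1]-400,b[2])) for a,b in F]
R,t,e=gauge(F,s=4/3); d=np.load("f.npz"); Rt=Ro.from_quat(d['q']).as_matrix()
print("tilt",np.degrees(np.arctan2(-R[0,2],-R[2,2])),e.T,t)
o=d['p']+Rt@t-np.array([532.5,204.4,148]); print("origin rel slot: up,y,n",o@[.711,.406,.574],o@[-.496,.868,0],o@[-.498,-.285,.819])
st=r.read_state();print(st['ft_force'])
```

```text
tilt 33.48151837901488 [[ 1.75 -1.7   0.65 -0.54 -0.57  0.92  2.19 -2.7 ]
 [-1.06 -1.28  0.43  0.22 -0.59 -0.72  1.51  1.4 ]] [49.53 -0.22 60.42]
origin rel slot: up,y,n -1.2713080567583583 -0.34710123071489524 -1.1237596555980134
[-15.57  -4.51  21.83]
```

```bash
python3 -m pendant '[[[-0.001,0,-0.002],0,20],[[-0.001,0,-0.002],0,20],[[-0.001,0,-0.002],0,32],[[-0.001,0,-0.002],0,45],[[-0.001,0,-0.002],0,55]]' 30
python3 -m pendant '[[[0,0,0],0,55],[[0,0,0],0,55],[[0,0,-0.05],0,55],[[0,0,-0.12],0,55],[[0,0,-0.2],0,55]]' 30
python3 -m pendant '[[[0,0,-0.15],0,55],[[0,0,-0.3],0,55],[[-0.1,0,-0.45],0,55],[[-0.2,0,-0.5],0,55],[[-0.2,0,-0.5],0,55]]' 30
```

```text
clock: 13.85
eef_pos: [490.8, 179.4, 206.0]
ee_rot: [0.967, 0.257, -0.0, 0.0]
ft_force: [0.0, -0.1, 0.5]
gripper_width: 55.1
finger_force: 0.0
clock: 14.35
eef_pos: [490.8, 179.3, 257.4]
ee_rot: [0.967, 0.256, -0.0, 0.0]
ft_force: [0.6, 0.2, -0.1]
gripper_width: 54.8
finger_force: 0.0
clock: 14.85
eef_pos: [447.2, 153.2, 385.0]
ee_rot: [0.967, 0.256, 0.002, -0.002]
ft_force: [0.7, -0.1, -0.3]
gripper_width: 54.8
finger_force: 0.0
```

Run:
```python
from pnp import *
st=r.read_state(); w=snapshot("wrist"); W=cam("wrist",st)
s=np.array([533,204.4,148]);ax=np.array([.711,.406,.574]);ys=np.array([-.496,.868,0]);n=np.array([-.498,-.285,.819])
P=[s+a*ax+b*ys+c*n for a in(-12,12) for b in(-14,14) for c in(6,90)]
q=proj(W,P); x,y,ww,hh=cv2.boundingRect(q.astype(np.float32)); print("expected",x,y,x+ww,y+hh)
hsv=cv2.cvtColor(w,cv2.COLOR_RGB2HSV); m=((hsv[:,:,0]<14)&(hsv[:,:,1]>155)&(hsv[:,:,2]>60)).astype(np.uint8)
N,L,S,c=cv2.connectedComponentsWithStats(m)
for k in S[1:]:
    if k[4]>300: print("seen",k[0],k[1],k[0]+k[2],k[1]+k[3],k[4])
```

```text
expected 298 71 339 163
seen 299 78 337 164 2888
seen 608 294 640 333 732
seen 227 393 350 452 3052
```

The released gauge stands where it should (handle box expected 298–339 × 71–163, seen 299–337 × 78–164). Handing in.

```bash
python3 -c "
from plant import job
print(job.finish_job())"
```

```text
the job is handed in; nothing more can be done
None
```

I pushed the wide gauge fully home in the turntable house's long slot, released it and handed the job in at about 15 s; the hand-in returned no verdict, but my last check put the gauge within about 2 mm of centre and 2° of square.

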